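# Square up a tip rack on its stacking base and cover it

## Task

The white tip rack has been left askew, half on the loading ledge of its aluminium stacking base. Without picking it up, nudge it sideways until its skirt drops over the step of the base and it sits level all round, then fit the loose white cover on top of the rack the right way round, chamfered corners over chamfered corners, so that it sits fully home too. Leave the timer, the sample cup and the small red-capped vial where they are.

Things in the scene. Friction and masses are not known exactly. Their poses are not given: they have to be found in the camera images.
- base: Aluminium stacking base fixed to the worktop: 62 mm (own x) by 80 mm (own y), +y corners cut by 11 mm chamfers, -y corners square. Origin: centre of underside, z up. Shoulder at 25 mm height, on it a step inset 4.5 mm all round (53 x 71 mm), top bevelled, at 31 mm. On its -x side a flat loading ledge, also 31 mm high, x from -34 to -85 mm, 70 mm wide, beyond a slot for the skirt.
- rack: White tip rack, grid of dark holes on top, loose, 0.1 to 0.25 kg, same 62 x 80 mm outline (chamfers at own +y end), origin at centre of underside, z up. Walls upright to a shoulder at 34 mm; on it a step like the base's, top at 40 mm. Below, a 3 mm thick skirt round a cavity 6.5 mm deep that fits the base's step with 1.5 mm play each side. Seated: origin 25 mm above the base's.
- cover: White cover, loose, about 0.1 kg, lying skirt down in front of the base, turned either way by up to 1.4 rad from it. Same 62 x 80 mm outline (chamfers at own +y end) and skirt as the rack; origin at centre of underside, z up. Deck at 13 mm; on it a grip rib 18 mm wide (x), 50 mm long (y), 13 to 41 mm high. Fits the rack's step one way round only. Seated: origin 34 mm above the rack's.
- base_chamfer_end (a point): Middle of the base's chamfered (+y) end face, at shoulder height (25 mm). Around the base: to the left front an open instrument box (its upright lid reaches 0.22 m), behind to the left a carton 0.22 m high, to the right a blue basket 0.09 m high, farther left a carton 0.41 m high; the free side for pushing and reaching in is towards the robot and its right.
- rack_chamfer_end (a point): Middle of the rack's chamfered (+y) end face, at its lower edge. At the start the rack lies level, half on the base's ledge and half on its step: 22 to 36 mm off to the base's -x side, 3 to 13 mm off to its +y side, turned by up to 0.15 rad, never end for end. A few newtons on its side walls slide it; in register it drops 6 mm by itself.
- cover_chamfer_end (a point): Middle of the cover's chamfered (+y) end face, at its lower edge.
- cover_grip (a point): Point to grip in the upper part of the cover's grip rib, centred, 34 mm above the cover's origin along its z.
- timer: bystander: round wind-up kitchen timer, 58 mm across, 34 mm high; origin at the centre of its underside
- small_vial: bystander: brownish vial with a red screw cap, 23 mm across, 56 mm high, standing behind the base; origin at the centre of its underside
- sample_cup: bystander: clear plastic cup, 61 mm across, 66 mm high; origin at the centre of its underside

How it is judged (in metres and radians):
On the way:
1. the rack sits level on the base, its skirt down over the base's step all round (z of rack in the frame of base between 0.0235 and 0.0265 m and angle between rack's own z axis and vertical below 0.03 rad and horizontal distance between rack and base below 0.004 m and horizontal distance between rack_chamfer_end and base_chamfer_end below 0.006 m), for 0.2 s.
At the end, for the whole second after the job is handed in: The rack sits on the base and the cover on the rack, each chamfered end over chamfered end, level within 0.03 rad, at its seated height within 1.5 mm, centred within 4 mm (chamfered ends within 6 mm), and both at rest (all of step 1 and z of cover in the frame of rack between 0.0325 and 0.0355 m and angle between cover's own z axis and vertical below 0.03 rad and horizontal distance between cover and rack below 0.004 m and horizontal distance between cover_chamfer_end and rack_chamfer_end below 0.006 m and linear speed of each of rack, cover below 0.01 m/s); the robot touches nothing.
It fails at once if the rack is picked up (more than 20 mm above its seated height) or pushed off the base (z of rack in the frame of base above 0.045 m or height (world z) of rack below 0.012 m or angle between rack's own z axis and vertical above 0.5 rad).
It fails at once if the timer is shifted by more than 30 mm or knocked over (distance of timer from where it was at the start of the episode above 0.03 m or angle between timer's own z axis and vertical above 0.5 rad).
It fails at once if the small vial is shifted by more than 30 mm or knocked over (distance of small_vial from where it was at the start of the episode above 0.03 m or angle between small_vial's own z axis and vertical above 0.5 rad).
It fails at once if the sample cup is shifted by more than 30 mm or knocked over (distance of sample_cup from where it was at the start of the episode above 0.03 m or angle between sample_cup's own z axis and vertical above 0.5 rad).
It also fails if it takes over 66 s, if anything falls off the work surface, if the arm or the gripper's body presses on something with over 40 N, if the wrist force passes 120 N, or if a joint passes its speed limit or range.

## Robot

A 6-joint arm with a two-finger parallel gripper is mounted at the origin on a cart in front of the work surface, level with it; the furniture and walls round the work are solid. World frame = base frame: x ahead of the robot, y to its left, z up, the work surface at z = 0. Lengths are in mm, angles in degrees, forces in N, time in s.
With the tool pointing down it reaches from about 325 to 850 mm from the base axis. Payload 15.5 kg.
Tool frame: the origin (TCP) lies on the mounting face of the last link; the fingertips stand 191 mm ahead of it and the grasp point (between the pads) lies 172 mm ahead of it; z points along the fingers, y is the line along which they close (so a half turn about z gives the same grasp; the last joint's range is limited). The gripper opens to 91 mm and grips with 3 to 60 N. Pads are 32 mm wide; open, the fingers measure 118 mm over their backs; the gripper's body (76 mm by 178 mm) begins 60 mm behind the grasp point.
Start: joints at [-46.209, 28.281, 77.091, -0, 74.628, -5.472], TCP at [473.572, -407.869, 404.715] pointing down, gripper open.
Joint ranges: [-166.48, 166.48], [-47.26, 123.95], [12.59, 153.08], [-70.14, 250.14], [6.76, 159.57], [-176.63, 176.63]. Speed limits (degrees/s): [108.29, 108.29, 147.25, 172.46, 172.46, 172.46].

## Interface

Orientations are given as [roll, pitch, yaw] about the fixed x, y, z axes, in that order (R = Rz(yaw) Ry(pitch) Rx(roll)).
In Python, from rig import * gives the robot as it stands.
- The arm moves only by the tool carry_out, never from a script. Its argument "plan" is a list of rows, each an object of numbers: "hand": the opening, from 0 (shut) to 1 (fully open); "tx", "ty", "tz": the shift along the tool's x, y, z in mm; "rx", "ry", "rz": the turn, a rotation vector about the tool's x, y, z in rad. In form: [{"hand": .., "tx": .., "ty": .., "tz": .., "rx": .., "ry": .., "rz": ..}, ...]. A call has 1 to 10 rows; each row is the pose to reach, as a shift and turn from the pose commanded when the call began, along the tool's axes at that moment; what a row does not reach only later rows make up. A row lasts 1/8 s, in which the tool goes at most 62.5 mm and 10.7 degrees, less where a joint would pass 70% of its speed; a pose out of reach is approached as far as the arm can. A call with a gripper value outside its range is refused whole. The fingers move at their own pace and stop on an object; "newtons" is the grip in N (left out, the last holds). Time passes only in rows, so rows that repeat a pose let the fingers close. It gives the time, the measured TCP pose, the force, the opening and the grip force at its end, in the units of the state.
- observe(): the state, without advancing time (a new reading comes with each control period).
- capture(name): name is "side" or "top" or "wrist"; returns the picture (384x512x3 uint8, red, green, blue); there is no depth.
- camera_model(name): a dict with "fx", "fy", "cx", "cy" (pixels), "R" (3x3) and "t" (3): a world point X has camera coordinates R X + t; the wrist camera has in their place "mount" (4x4, takes a point from camera to tool coordinates, whose origin is the TCP and whose axes are the flange's). Camera axes: x right, y down, z forward; pixel columns grow to the right and rows downward; lengths in mm; the calibration is good to about 2 mm. A picture is of the moment at which its call begins: read the wrist's pose just before it. camera_model takes no time and is no camera call.
- sign_off(): hands the job in; it is judged then, once.
The state is a dict: "time": time; "qpos": joint angles; "dq": joint speeds; "tau": joint torques, N m; "position": TCP position; "tool_rot": TCP orientation; "wrist_force": force on the tool from outside, world axes, zero at the start; "ft_torque": the same for the moment, N m; "opening": finger opening in mm; "grasp_force": force on a finger pad.
Only numpy, scipy, OpenCV 4.12 (cv2) and the standard library are available. Lean on these libraries where they do the work, as an engineer would, in place of code of your own. Each camera call takes 0.05 s, during which the arm holds its last target. There are 200 camera calls.

## Working session

There is one attempt and no reset: what is moved stays moved. The work goes in short steps, Python scripts to look and compute and a tool call to move; the robot and the scene stay as the last step left them, time stands still between calls to the robot, and variables do not carry over. Pictures are saved under pics/ and viewed, at most 10 in all, crops included, and the job is handed in when it is done.

Besides the shell and the picture viewer there is one more tool, called after "Emit:" as a command line: name --argument value ..., lists and objects as JSON in quotes. carry_out: Moves the arm, as the interface text tells. Its arguments: {"type":"object","properties":{"plan":{"type":"array","items":{"type":"object","properties":{"hand":{"type":"number"},"tx":{"type":"number"},"ty":{"type":"number"},"tz":{"type":"number"},"rx":{"type":"number"},"ry":{"type":"number"},"rz":{"type":"number"}}}},"newtons":{"type":"number"}},"required":["plan"]}

```bash
mkdir -p pics; ls; python3 - <<'E'
from rig import *
import cv2,numpy as np
s=observe(); print(s)
for n in("top","side","wrist"):
    im=capture(n); cv2.imwrite(f"pics/{n}0.png",im[:,:,::-1]); 
    m=camera_model(n); print(n,{k:np.round(v,3).tolist() for k,v in m.items()})
E
```

```text
pics
{'time': 0.0, 'qpos': array([-4.62081674e+01,  2.83137784e+01,  7.71288391e+01, -1.68558498e-03,
        7.46262995e+01, -5.47103285e+00]), 'dq': array([-0.00378413, -0.01784327,  0.0581163 ,  0.06693924, -0.00463925,
        0.00393821]), 'tau': array([ 5.05419157e-04, -8.78806615e+01, -3.81855440e+01,  7.11978762e-02,
        5.32310084e-02, -8.87901047e-05]), 'position': array([ 473.46586152, -407.75101986,  404.14001752]), 'tool_rot': array([-1.79931242e+02, -4.95339412e-03,  4.92633103e+01]), 'wrist_force': array([-0.30604631,  0.53163143, -0.01445894]), 'ft_torque': array([0.04067279, 0.03203918, 0.07716527]), 'grasp_force': 0.0, 'opening': 91.2718430787652}
top {'fx': 395.789, 'fy': 395.789, 'cx': 252.182, 'cy': 190.276, 'R': [[-0.019, -0.999, -0.046], [-0.995, 0.023, -0.092], [0.093, 0.044, -0.995]], 't': [-369.733, 478.393, 869.067]}
side {'fx': 407.912, 'fy': 407.912, 'cx': 253.814, 'cy': 189.218, 'R': [[0.996, -0.091, -0.014], [-0.074, -0.691, -0.719], [0.056, 0.717, -0.695]], 't': [-485.226, -215.312, 1147.765]}
wrist {'fx': 274.642, 'fy': 274.642, 'cx': 250.43, 'cy': 190.36, 'mount': [[0.001, -0.971, -0.241, 66.812], [1.0, 0.001, -0.001, 0.555], [0.001, -0.241, 0.971, 21.12], [0.0, 0.0, 0.0, 1.0]]}
```

View pics/top0.png

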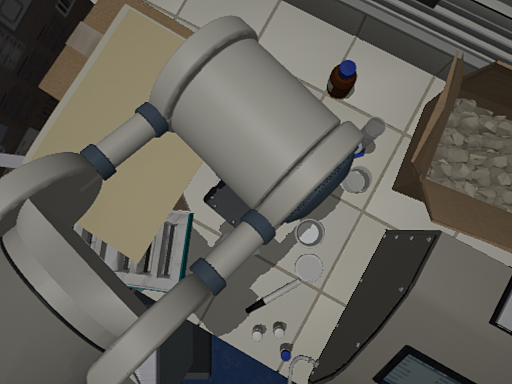

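View pics/side0.png

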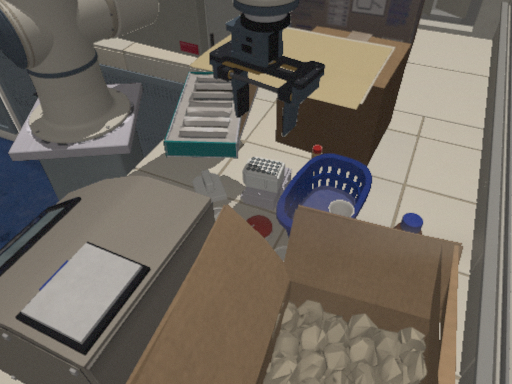

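Side view: rack with holes at about (265,172), cover with rib at about (210,187), the red timer at about (258,226), the basket at (325,195) and the vial's red cap at (318,150). The top view is blocked by the arm.

View pics/wrist0.png

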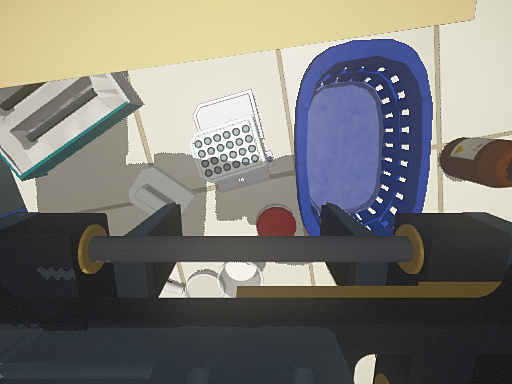

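```bash
cat > h.py <<'E'
from rig import *
import cv2,numpy as np
from scipy.spatial.transform import Rotation as Rt
def cam(n,s=None):
    m=camera_model(n); K=np.array([[m["fx"],0,m["cx"]],[0,m["fy"],m["cy"]],[0,0,1]])
    if n=="wrist":
        s=s or observe(); T=np.eye(4); T[:3,:3]=Rt.from_euler("xyz",s["tool_rot"],degrees=True).as_matrix(); T[:3,3]=s["position"]
        M=np.linalg.inv(T@np.array(m["mount"])); return K,M[:3,:3],M[:3,3]
    return K,np.array(m["R"]),np.array(m["t"])
def ray(c,uv,z):
    K,R,t=c; o=-R.T@t; d=(R.T@np.linalg.inv(K)@np.c_[np.array(uv,float).reshape(-1,2),np.ones(np.size(uv)//2)].T).T
    return o+d*((z-o[2])/d[:,2])[:,None]
def proj(c,X):
    K,R,t=c; p=(K@(R@np.atleast_2d(X).T+t[:,None])).T; return p[:,:2]/p[:,2:]
E
python3 - <<'E'
from h import *
c=cam("side")
print(ray(c,[265,165],70),ray(c,[210,180],41),ray(c,[258,218],34),ray(c,[318,149],56),ray(c,[325,160],90))
E
```

```text
[[ 479.11362589 -360.98332313   70.        ]] [[ 359.79503356 -363.84120643   41.        ]] [[ 452.3497971  -477.53868461   34.        ]] [[ 606.70188637 -302.43983574   56.        ]] [[ 601.72015123 -381.76928528   90.        ]]
```

```bash
python3 - <<'E'
import cv2
a=cv2.imread("pics/wrist0.png")[80:220,115:315]
cv2.imwrite("pics/c1.png",cv2.resize(a,None,fx=4,fy=4,interpolation=cv2.INTER_CUBIC))
E
```

```text
(no output)
```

View pics/c1.png

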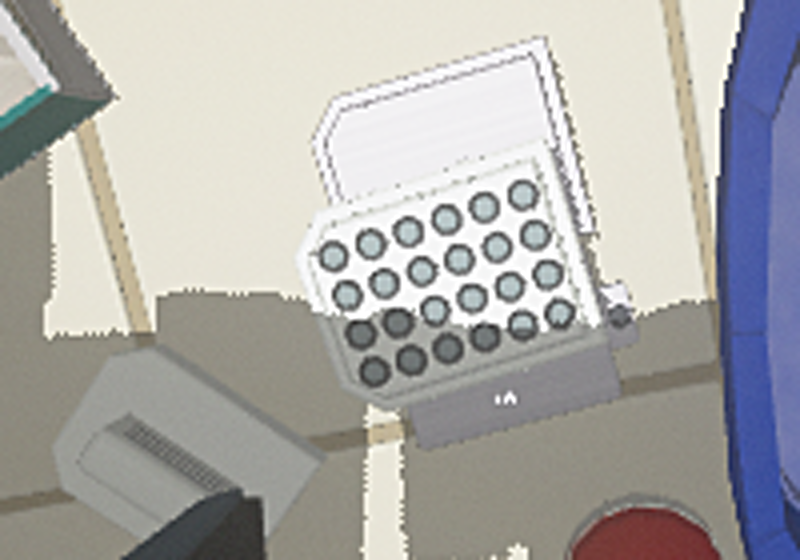

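The crop shows the base body on the far side (outer corner c1 (547,38), chamfers on the left) with the rack displaced towards the near ledge. The cover's chamfered end is at upper left. Computing poses.

```bash
python3 - <<'E'
from h import *
c=cam("wrist")
f=lambda p,z: ray(c,np.array(p)/4+np.array([115,80])-0.4,z)[:,:2]
def show(n,P): 
    print(n,np.round(P,1).tolist()); d=np.diff(P,axis=0); print("  len",np.round(np.hypot(*d.T),1),"ang",np.round(np.degrees(np.arctan2(d[:,1],d[:,0])),1))
show("base25: right edge low, corner(+x-y), chamfer pt, chamfer end",f([[597,230],[547,38],[335,97],[313,140]],25))
show("ledge31 -x edge, from +y to -y",f([[418,447],[622,395]],31))
show("rack65: corner +x-y ; +x chamfer; chamfer end;-> -x ",f([[545,142],[325,210],[298,250],[345,385],[375,403],[605,335]],65))
show("cover13: -y+x? ",f([[325,460],[150,345],[105,358],[53,445],[75,492]],13))
show("cover rib top 41",f([[128,414],[240,490]],41))
show("timer",ray(c,[276,222],34)[:,:2]); 
print("boxlid",ray(c,[143,103],220),ray(c,[143,103],60),"basket rim",ray(c,[[297,130],[303,200]],90),"carton",ray(c,[[0,92],[250,50]],220))
E
```

```text
base25: right edge low, corner(+x-y), chamfer pt, chamfer end [[518.0, -382.4], [543.7, -327.9], [482.3, -297.9], [468.2, -302.8]]
  len [60.3 68.3 14.9] ang [  64.8  154.  -160.9]
ledge31 -x edge, from +y to -y [[427.7, -397.4], [490.1, -427.9]]
  len [69.4] ang [-26.1]
rack65: corner +x-y ; +x chamfer; chamfer end;-> -x  [[522.5, -351.6], [463.0, -325.0], [449.5, -328.1], [432.8, -365.6], [435.8, -375.3], [500.4, -404.1]]
  len [65.1 13.9 41.  10.2 70.7] ang [ 155.9 -167.1 -114.1  -72.8  -24.1]
cover13: -y+x?  [[395.4, -381.7], [378.1, -313.6], [363.3, -306.7], [327.4, -316.2], [320.8, -332.9]]
  len [70.3 16.4 37.1 18. ] ang [ 104.2  155.2 -165.2 -111.6]
cover rib top 41 [[367.4, -327.9], [376.8, -369.2]]
  len [42.4] ang [-77.2]
timer [[458.0, -478.6]]
  len [] ang []
boxlid [[ 477.95404528 -309.52551315  220.        ]] [[ 439.16595918 -262.47636827   60.        ]] basket rim [[ 548.79108569 -394.82034883   90.        ]
 [ 506.71597872 -458.6891908    90.        ]] carton [[ 421.15594678 -252.85762172  220.        ]
 [ 541.94520823 -328.30709632  220.        ]]
```

```bash
python3 - <<'E'
from h import *
c=cam("wrist");s=cam("side")
for z in (30,60,100,150,220):
    print(z,proj(s,ray(c,[143,103],z)).round(),proj(s,ray(c,[475,15],z)).round(), ray(s,[376,108],z).round(), ray(s,[[278,140],[238,153]],z).round().tolist(), ray(c,[[475,15]],z).round())
E
```

```text
30 [[240. 150.]] [[415. 192.]] [[ 805. -115.   30.]] [[526.0, -225.0, 30.0], [426.0, -265.0, 30.0]] [[ 789. -434.   30.]]
60 [[243. 142.]] [[407. 180.]] [[ 785. -159.   60.]] [[520.0, -264.0, 60.0], [425.0, -302.0, 60.0]] [[ 766. -428.   60.]]
100 [[247. 130.]] [[395. 163.]] [[ 759. -219.  100.]] [[512.0, -317.0, 100.0], [423.0, -352.0, 100.0]] [[ 735. -419.  100.]]
150 [[253. 115.]] [[380. 141.]] [[ 725. -293.  150.]] [[502.0, -382.0, 150.0], [422.0, -414.0, 150.0]] [[ 697. -408.  150.]]
220 [[262.  90.]] [[356. 108.]] [[ 679. -397.  220.]] [[488.0, -473.0, 220.0], [419.0, -500.0, 220.0]] [[ 643. -393.  220.]]
```

Emit:
carry_out --plan '[{"hand": 1,"tx": 0,"ty": 0,"tz": 0,"rz": 0.18},{"hand": 1,"rz": 0.36},{"hand": 1,"rz": 0.54},{"hand": 1,"rz": 0.72},{"hand": 1,"rz": 0.9},{"hand": 1,"rz": 1.08},{"hand": 1,"rz": 1.2},{"hand": 1,"rz": 1.288},{"hand": 1,"rz": 1.288}]'

```text
invalid input
```

```bash
python3 - <<'E'
from h import *
c=cam("wrist");s=cam("side");t=cam("top")
P=[[532,-186,0],[532,-186,100],[532,-186,220]]
for k in (c,s,t): print(proj(k,P).round().tolist(), (-k[1].T@k[2]).round())
for z in(0,100,220): print(z,ray(t,[[140,262],[185,195],[195,25]],z).round().tolist(),ray(s,[[375,165],[376,108],[278,140]],z).round().tolist())
E
```

```text
[[169.0, 6.0], [136.0, -41.0], [29.0, -194.0]] [ 518. -358.  383.]
[[278.0, 140.0], [279.0, 106.0], [281.0, 59.0]] [  403. -1016.   636.]
[[168.0, 166.0], [155.0, 159.0], [135.0, 147.0]] [ 388. -418.  892.]
0 [[315.0, -123.0, 0.0], [465.0, -226.0, 0.0], [869.0, -251.0, 0.0]] [[748.0, -308.0, 0.0], [825.0, -70.0, 0.0], [532.0, -186.0, 0.0]]
100 [[323.0, -156.0, 100.0], [456.0, -247.0, 100.0], [815.0, -269.0, 100.0]] [[694.0, -419.0, 100.0], [759.0, -219.0, 100.0], [512.0, -317.0, 100.0]]
220 [[333.0, -196.0, 220.0], [446.0, -273.0, 220.0], [750.0, -292.0, 220.0]] [[629.0, -553.0, 220.0], [679.0, -397.0, 220.0], [488.0, -473.0, 220.0]]
```

Emit:
carry_out --plan '[{"hand": 1,"tx": 0,"ty": 0,"tz": 0,"rx": 0,"ry": 0,"rz": 0.18},{"hand": 1,"tx": 0,"ty": 0,"tz": 0,"rx": 0,"ry": 0,"rz": 0.36},{"hand": 1,"tx": 0,"ty": 0,"tz": 0,"rx": 0,"ry": 0,"rz": 0.54},{"hand": 1,"tx": 0,"ty": 0,"tz": 0,"rx": 0,"ry": 0,"rz": 0.72},{"hand": 1,"tx": 0,"ty": 0,"tz": 0,"rx": 0,"ry": 0,"rz": 0.9},{"hand": 1,"tx": 0,"ty": 0,"tz": 0,"rx": 0,"ry": 0,"rz": 1.08},{"hand": 1,"tx": 0,"ty": 0,"tz": 0,"rx": 0,"ry": 0,"rz": 1.2},{"hand": 1,"tx": 0,"ty": 0,"tz": 0,"rx": 0,"ry": 0,"rz": 1.288},{"hand": 1,"tx": 0,"ty": 0,"tz": 0,"rx": 0,"ry": 0,"rz": 1.288}]'

```text
time: 1.27
position: [473.5, -407.8, 404.5]
tool_rot: [-180.0, 0.0, -24.5]
wrist_force: [0.5, 0.4, 0.4]
opening: 91.3
grasp_force: 0.0
```

```bash
python3 - <<'E'
from h import *
c=cam("wrist");c0=dict(position=np.array([473.466,-407.751,404.14]),tool_rot=np.array([-179.931,-.005,49.263]))
c=cam("wrist",c0);s=cam("side");t=cam("top")
for n,k in (("wrist",c),("side",s),("top",t)):
    im=cv2.imread(f"pics/{n}0.png"); h=cv2.cvtColor(im,cv2.COLOR_BGR2HSV)
    m=cv2.inRange(h,(18,55,120),(32,160,255)); m=cv2.morphologyEx(m,cv2.MORPH_OPEN,np.ones((5,5)))
    C=max(cv2.findContours(m,0,2)[0],key=cv2.contourArea); q=cv2.approxPolyDP(C,6,True)[:,0]
    print(n,cv2.contourArea(C),q.tolist())
    for z in(0,100,150,220,300,410): print("  ",z,ray(k,q,z)[:,:2].round().tolist())
im=cv2.imread("pics/side0.png")[40:220,160:400]; cv2.imwrite("pics/c2.png",cv2.resize(im,None,fx=3.3,fy=3.3))
E
```

```text
wrist 25491.5 [[0, 87], [469, 20], [476, 0], [0, 0]]
   0 [[297.0, -108.0], [804.0, -440.0], [822.0, -427.0], [380.0, -46.0]]
   100 [[355.0, -173.0], [730.0, -419.0], [743.0, -408.0], [416.0, -127.0]]
   150 [[384.0, -205.0], [692.0, -408.0], [703.0, -399.0], [434.0, -168.0]]
   220 [[424.0, -251.0], [640.0, -392.0], [648.0, -387.0], [459.0, -225.0]]
   300 [[470.0, -303.0], [580.0, -375.0], [584.0, -372.0], [488.0, -289.0]]
   410 [[534.0, -374.0], [498.0, -351.0], [497.0, -352.0], [528.0, -379.0]]
side 4591.0 [[282, 32], [283, 55], [325, 65], [311, 98], [351, 108], [390, 52]]
   0 [[635.0, 467.0], [613.0, 282.0], [738.0, 195.0], [654.0, 2.0], [756.0, -62.0], [977.0, 260.0]]
   100 [[599.0, 234.0], [580.0, 78.0], [685.0, 5.0], [615.0, -158.0], [700.0, -212.0], [887.0, 59.0]]
   150 [[581.0, 117.0], [563.0, -24.0], [659.0, -91.0], [595.0, -238.0], [673.0, -287.0], [841.0, -41.0]]
   220 [[555.0, -46.0], [540.0, -167.0], [622.0, -224.0], [568.0, -350.0], [634.0, -392.0], [778.0, -181.0]]
   300 [[526.0, -233.0], [514.0, -330.0], [580.0, -376.0], [536.0, -478.0], [589.0, -512.0], [706.0, -342.0]]
   410 [[486.0, -489.0], [478.0, -555.0], [522.0, -586.0], [493.0, -654.0], [528.0, -677.0], [607.0, -563.0]]
top 8830.5 [[181, 39], [128, 10], [35, 157], [79, 152], [148, 101]]
   0 [[836.0, -217.0], [913.0, -89.0], [562.0, 129.0], [571.0, 24.0], [687.0, -139.0]]
   100 [[785.0, -240.0], [854.0, -126.0], [542.0, 67.0], [550.0, -26.0], [654.0, -170.0]]
   150 [[760.0, -251.0], [825.0, -144.0], [533.0, 37.0], [540.0, -51.0], [637.0, -186.0]]
   220 [[725.0, -267.0], [784.0, -170.0], [519.0, -6.0], [526.0, -85.0], [614.0, -208.0]]
   300 [[685.0, -285.0], [737.0, -200.0], [503.0, -55.0], [509.0, -125.0], [587.0, -233.0]]
   410 [[630.0, -310.0], [672.0, -240.0], [482.0, -123.0], [487.0, -180.0], [550.0, -267.0]]
```

View pics/c2.png

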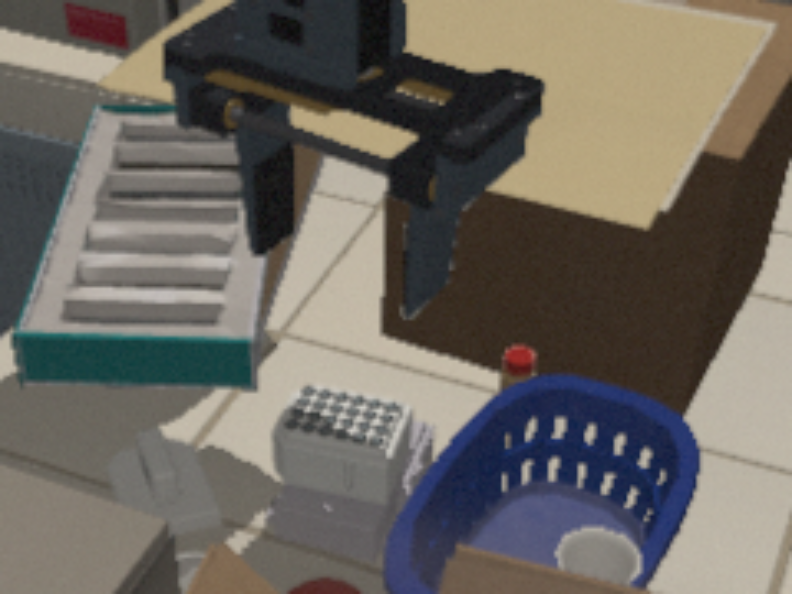

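The pale flap on the carton overhangs at about z 220, with its edge through (424,-251) and (640,-392), just short of the base. I will work with the tool leaning 25° away from it, fingers closing along the base's y. Base is about (494,-338) at yaw 64°, rack about (475,-361) at yaw 65.5°.

```bash
cat >> h.py <<'E'
def goto(G,psi,tilt=25,s=None):
    "row values to bring the grasp point to G with tool yaw psi, tilt about tool y"
    s=s or observe(); R0=Rt.from_euler("xyz",s["tool_rot"],degrees=True)
    R1=Rt.from_euler("z",psi,degrees=True)*Rt.from_euler("x",180,degrees=True)*Rt.from_euler("y",tilt,degrees=True)
    p=np.array(G,float)-R1.apply([0,0,172]); t=R0.inv().apply(p-s["position"]); r=(R0.inv()*R1).as_rotvec()
    print("t",t.round(1),"r",r.round(3),"deg",np.degrees(np.linalg.norm(r)).round(1),"TCP",p.round(1))
E
python3 - <<'E'
from h import *
goto([470,-372,150],65.5)
E
```

```text
t [-18.   41.6  98.6] r [ 0.342  0.342 -1.544] deg 92.7 TCP [ 439.9 -438.1  305.9]
```

Emit:
carry_out --plan '[{"hand": 1,"tx": -18,"ty": 41.6,"tz": 98.6,"rx": 0.342,"ry": 0.342,"rz": -1.544},{"hand": 1,"tx": -18,"ty": 41.6,"tz": 98.6,"rx": 0.342,"ry": 0.342,"rz": -1.544},{"hand": 1,"tx": -18,"ty": 41.6,"tz": 98.6,"rx": 0.342,"ry": 0.342,"rz": -1.544},{"hand": 1,"tx": -18,"ty": 41.6,"tz": 98.6,"rx": 0.342,"ry": 0.342,"rz": -1.544},{"hand": 1,"tx": -18,"ty": 41.6,"tz": 98.6,"rx": 0.342,"ry": 0.342,"rz": -1.544},{"hand": 1,"tx": -18,"ty": 41.6,"tz": 98.6,"rx": 0.342,"ry": 0.342,"rz": -1.544},{"hand": 1,"tx": -18,"ty": 41.6,"tz": 98.6,"rx": 0.342,"ry": 0.342,"rz": -1.544},{"hand": 1,"tx": -18,"ty": 41.6,"tz": 98.6,"rx": 0.342,"ry": 0.342,"rz": -1.544},{"hand": 1,"tx": -18,"ty": 41.6,"tz": 98.6,"rx": 0.342,"ry": 0.342,"rz": -1.544},{"hand": 1,"tx": -18,"ty": 41.6,"tz": 98.6,"rx": 0.342,"ry": 0.342,"rz": -1.544}]'

```text
time: 2.52
position: [439.9, -438.4, 305.8]
tool_rot: [180.0, -25.0, 65.6]
wrist_force: [-0.7, -0.7, 0.8]
opening: 91.3
grasp_force: 0.0
```

```bash
python3 - <<'E'
from h import *
s=observe(); print(s["position"],s["tool_rot"],s["qpos"].round(),s["wrist_force"])
im=capture("wrist"); cv2.imwrite("pics/w1.png",im[:,:,::-1]); im=capture("top"); cv2.imwrite("pics/t1.png",im[:,:,::-1])
np.save("w1.npy",np.r_[s["position"],s["tool_rot"]])
cv2.imwrite("pics/c3.png",cv2.resize(cv2.imread("pics/w1.png"),None,fx=1.56,fy=1.56,interpolation=cv2.INTER_CUBIC))
goto([470,-372,150],65.5)
E
```

```text
[ 439.93839736 -438.40468824  305.83750713] [179.97231193 -24.98455743  65.55809872] [-56.  37.  80.  22.  77. -39.] [-0.73133767 -0.70903089  0.8288747 ]
t [-0.  -0.1  0.1] r [ 0.001  0.001 -0.002] deg 0.1 TCP [ 439.9 -438.1  305.9]
```

View pics/c3.png

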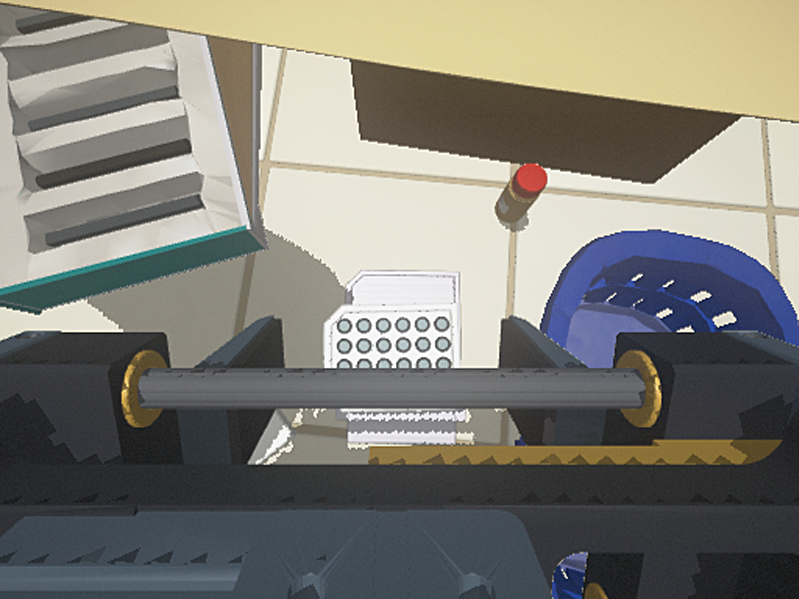

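Rack and base are seen from above, with the base's +x −y corner at c3 (461,271) and the rack's +x −y corner at (455,305). Both chamfers are on the left.

```bash
python3 - <<'E'
from h import *
w=np.load("w1.npy"); c=cam("wrist",dict(position=w[:3],tool_rot=w[3:]))
f=lambda p,z: ray(c,(np.array(p)+.5)/1.5625-.5,z)[:,:2]
b=f([[461,271],[363,271],[347,289]],25); r=f([[456,305],[337,307],[325,324]],65)
for n,P in(("b",b),("r",r)):
    d=np.diff(P,axis=0); a=np.arctan2(d[0,1],d[0,0]); ey=np.array([np.cos(a),np.sin(a)]); ex=np.array([ey[1],-ey[0]])
    print(n,P.round(1).tolist(),np.hypot(*d.T),np.degrees(a),"centre",P[0]-31*ex+40*ey)
t=cv2.imread("pics/t1.png")[230:330,170:300]; cv2.imwrite("pics/c4.png",cv2.resize(t,None,fx=5,fy=5,interpolation=cv2.INTER_CUBIC))
im=cv2.imread("pics/w1.png")[165:300,190:310]; cv2.imwrite("pics/c4.png",cv2.resize(im,None,fx=4.4,fy=4.4,interpolation=cv2.INTER_CUBIC))
E
```

```text
b [[544.0, -326.9], [481.8, -298.7], [466.5, -305.9]] [68.33675843 16.84413563] 155.57861867098342 centre [ 494.75289818 -338.62953525]
r [[521.8, -351.1], [457.1, -323.1], [446.8, -329.5]] [70.41827077 12.19236192] 156.55776442922115 centre [ 472.72200731 -363.62827564]
```

View pics/c4.png

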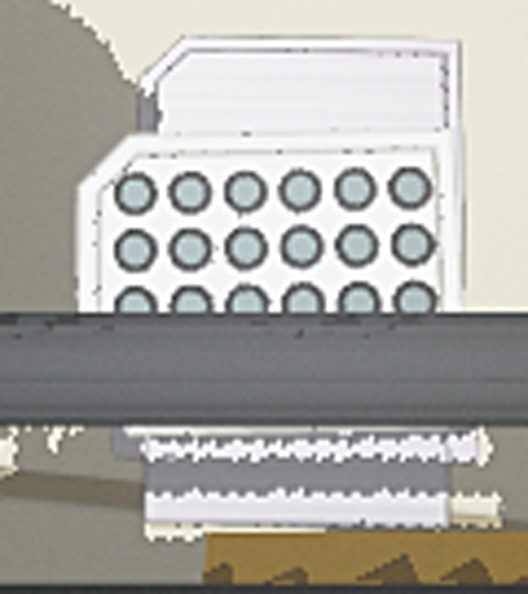

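```bash
python3 - <<'E'
from h import *
goto([473.2,-363.3,105],66);goto([473.2,-363.3,60],66)
E
```

```text
t [-10.6  -0.2  44.8] r [ 0.004  0.001 -0.01 ] deg 0.6 TCP [ 443.6 -429.7  260.9]
t [-29.6  -0.2  85.6] r [ 0.004  0.001 -0.01 ] deg 0.6 TCP [ 443.6 -429.7  215.9]
```

Emit:
carry_out --plan '[{"hand": 1,"tx": -10.6,"ty": -0.2,"tz": 44.8,"rx": 0.004,"ry": 0,"rz": -0.01},{"hand": 1,"tx": -10.6,"ty": -0.2,"tz": 44.8,"rx": 0.004,"ry": 0,"rz": -0.01},{"hand": 1,"tx": -20,"ty": -0.2,"tz": 65,"rx": 0.004,"ry": 0,"rz": -0.01},{"hand": 1,"tx": -29.6,"ty": -0.2,"tz": 85.6,"rx": 0.004,"ry": 0,"rz": -0.01},{"hand": 1,"tx": -29.6,"ty": -0.2,"tz": 85.6,"rx": 0.004,"ry": 0,"rz": -0.01},{"hand": 0.8,"tx": -29.6,"ty": -0.2,"tz": 85.6,"rx": 0.004,"ry": 0,"rz": -0.01},{"hand": 0.8,"tx": -29.6,"ty": -0.2,"tz": 85.6,"rx": 0.004,"ry": 0,"rz": -0.01},{"hand": 0.8,"tx": -29.6,"ty": -0.2,"tz": 85.6,"rx": 0.004,"ry": 0,"rz": -0.01}]' --newtons 5

```text
time: 3.62
position: [443.9, -430.1, 217.4]
tool_rot: [179.8, -24.9, 66.2]
wrist_force: [-0.6, -1.7, 8.0]
opening: 80.3
grasp_force: 5.0
```

```bash
python3 - <<'E'
from h import *
s=observe(); print(s["position"],s["tool_rot"],s["wrist_force"],s["opening"],s["grasp_force"])
im=capture("wrist"); cv2.imwrite("pics/w2.png",im[:,:,::-1])
np.save("w2.npy",np.r_[s["position"],s["tool_rot"]])
goto([494.3,-338.7,60],65.2)
E
```

```text
[ 443.8644063  -430.10736923  217.44651689] [179.8418102  -24.93557445  66.15505943] [-0.59353893 -1.6712824   7.9668329 ] 80.26810922826178 4.994746819138527
t [27.7  7.9 14.7] r [-0.004  0.001  0.015] deg 0.9 TCP [ 463.8 -404.7  215.9]
```

Emit:
carry_out --plan '[{"hand": 1,"tx": 0,"ty": 0,"tz": 0,"rx": 0,"ry": 0,"rz": 0},{"hand": 1,"tx": 2.5,"ty": 0,"tz": -5.5,"rx": 0,"ry": 0,"rz": 0},{"hand": 1,"tx": 2.5,"ty": 0,"tz": -5.5,"rx": 0,"ry": 0,"rz": 0}]'

```text
time: 4.05
position: [443.7, -429.9, 222.8]
tool_rot: [179.9, -25.0, 66.1]
wrist_force: [0.4, -0.5, 0.1]
opening: 91.3
grasp_force: 0.0
```

```bash
python3 - <<'E'
from h import *
s=observe(); print(s["position"],s["tool_rot"],s["wrist_force"],s["ft_torque"],s["opening"],s["grasp_force"])
im=capture("wrist"); cv2.imwrite("pics/w3.png",im[:,:,::-1])
np.save("w3.npy",np.r_[s["position"],s["tool_rot"]])
E
```

```text
[ 443.70146964 -429.8515999   222.75900415] [179.90685106 -24.96093496  66.14395434] [ 0.3975257  -0.53721097  0.06007578] [-0.25036706  0.01971279  0.06324942] 91.31821167210262 0.0
```

View pics/w3.png

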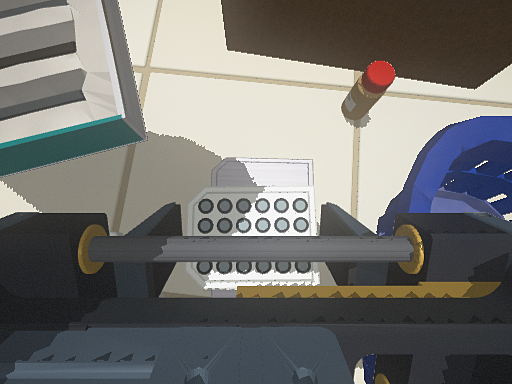

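Rack is now square with the tool: its +x −y corner at (314,189), the base's at (313,158). Nothing else is touched.

```bash
python3 - <<'E'
from h import *
w=np.load("w3.npy"); c=cam("wrist",dict(position=w[:3],tool_rot=w[3:]))
im=cv2.cvtColor(cv2.imread("pics/w3.png"),cv2.COLOR_BGR2GRAY).astype(int)
for x in (240,270,300): print(x,im[152:195,x].tolist())
for y in (165,172,180,195,205): print(y,im[y,300:325].tolist(), im[y,180:215].tolist())
ex=np.array([np.cos(np.radians(65.2)),np.sin(np.radians(65.2))]);ey=np.array([-ex[1],ex[0]])
b=ray(c,[[313.5,158.5],[228,158.5]],25)[:,:2]; r=ray(c,[[314.5,188.5],[207,188.5]],65)[:,:2]
print(b,r,b[0]-31*ex+40*ey,r[0]-31*ex+40*ey,np.array(w[:3])+Rt.from_euler("xyz",w[3:],degrees=True).apply([0,0,172]))
E
```

```text
240 [231, 231, 231, 231, 230, 206, 233, 247, 248, 178, 140, 136, 140, 143, 144, 148, 145, 139, 140, 143, 144, 143, 146, 143, 138, 141, 147, 142, 143, 138, 139, 143, 144, 142, 146, 158, 166, 164, 164, 155, 137, 148, 169]
270 [231, 232, 231, 232, 233, 231, 186, 248, 243, 236, 169, 242, 235, 236, 236, 239, 239, 235, 234, 234, 237, 236, 237, 236, 236, 236, 237, 239, 238, 236, 235, 236, 239, 237, 230, 247, 246, 246, 248, 233, 214, 240, 247]
300 [231, 232, 231, 231, 230, 233, 231, 183, 246, 237, 199, 174, 242, 231, 233, 235, 235, 234, 231, 230, 232, 233, 232, 233, 234, 234, 233, 236, 237, 235, 232, 232, 233, 229, 229, 248, 246, 246, 248, 223, 218, 246, 246]
165 [231, 231, 230, 229, 230, 230, 234, 207, 154, 244, 238, 237, 182, 210, 236, 233, 232, 232, 230, 231, 232, 230, 231, 231, 230] [143, 145, 144, 142, 146, 143, 146, 145, 144, 145, 142, 145, 144, 143, 145, 143, 145, 148, 143, 146, 144, 143, 146, 147, 146, 147, 146, 147, 147, 146, 145, 149, 147, 148, 149]
172 [232, 231, 231, 231, 231, 231, 235, 220, 132, 246, 237, 236, 214, 209, 235, 232, 232, 231, 231, 231, 232, 231, 231, 231, 230] [142
[... 608 characters left out ...]
[138, 139, 143, 140, 138, 141, 142, 138, 140, 138, 141, 138, 142, 141, 139, 140, 141, 153, 160, 160, 158, 163, 158, 136, 133, 144, 164, 162, 160, 161, 160, 159, 158, 161, 161]
205 [187, 186, 184, 188, 194, 131, 92, 101, 218, 208, 246, 246, 245, 247, 226, 221, 231, 231, 231, 234, 243, 132, 65, 79, 79] [89, 148, 140, 139, 139, 142, 140, 144, 154, 159, 158, 160, 152, 128, 132, 153, 165, 169, 60, 44, 65, 115, 106, 103, 103, 107, 102, 104, 105, 106, 109, 54, 55, 78, 175]
[[ 543.96437722 -326.89308203]
 [ 482.51298419 -299.73154345]] [[ 521.97119168 -352.30332541]
 [ 460.97181999 -325.33586975]] [ 494.65026352 -338.25610057] [ 472.65707798 -363.66634394] [ 473.3130666  -363.58199596   66.82474582]
```

```bash
python3 - <<'E'
from h import *
goto([485,-350,66.8],64.3);goto([494.4,-338.1,66.8],64.3)
E
```

```text
t [15.6  3.2  7. ] r [-0.012  0.001  0.029] deg 1.8 TCP [ 453.5 -415.5  222.7]
t [28.9  7.  13.2] r [-0.012  0.001  0.029] deg 1.8 TCP [ 462.9 -403.6  222.7]
```

Emit:
carry_out --plan '[{"hand": 0.8,"tx": 0,"ty": 0,"tz": 0,"rx": 0,"ry": 0,"rz": 0},{"hand": 0.8,"tx": 0,"ty": 0,"tz": 0,"rx": 0,"ry": 0,"rz": 0},{"hand": 0.8,"tx": 0,"ty": 0,"tz": 0,"rx": 0,"ry": 0,"rz": 0},{"hand": 0.8,"tx": 8,"ty": 3.2,"tz": 3.6,"rx": -0.012,"ry": 0.001,"rz": 0.029},{"hand": 0.8,"tx": 15.6,"ty": 7,"tz": 7,"rx": -0.012,"ry": 0.001,"rz": 0.029},{"hand": 0.8,"tx": 22,"ty": 7,"tz": 10,"rx": -0.012,"ry": 0.001,"rz": 0.029},{"hand": 0.8,"tx": 28.9,"ty": 7,"tz": 13.2,"rx": -0.012,"ry": 0.001,"rz": 0.029},{"hand": 0.8,"tx": 28.9,"ty": 7,"tz": 13.2,"rx": -0.012,"ry": 0.001,"rz": 0.029},{"hand": 0.8,"tx": 28.9,"ty": 7,"tz": 13.2,"rx": -0.012,"ry": 0.001,"rz": 0.029}]' --newtons 8

```text
time: 5.22
position: [462.8, -403.6, 222.3]
tool_rot: [-180.0, -25.0, 64.3]
wrist_force: [0.4, 0.2, -2.5]
opening: 80.5
grasp_force: 8.0
```

Emit:
carry_out --plan '[{"hand": 1,"tx": 0,"ty": 0,"tz": 0,"rx": 0,"ry": 0,"rz": 0},{"hand": 1,"tx": 0,"ty": 0,"tz": 0,"rx": 0,"ry": 0,"rz": 0},{"hand": 1,"tx": 0,"ty": 0,"tz": 0,"rx": 0,"ry": 0,"rz": 0}]'

```text
time: 5.6
position: [462.8, -403.6, 222.4]
tool_rot: [-180.0, -25.0, 64.3]
wrist_force: [-0.0, -0.1, 0.4]
opening: 91.3
grasp_force: 0.0
```

```bash
python3 - <<'E'
from h import *
s=observe(); print(s["position"],s["tool_rot"],s["wrist_force"],s["opening"])
im=capture("wrist"); cv2.imwrite("pics/w4.png",im[:,:,::-1]); sd=capture("side"); cv2.imwrite("pics/s4.png",sd[:,:,::-1])
np.save("w4.npy",np.r_[s["position"],s["tool_rot"]])
a=cv2.resize(cv2.imread("pics/w4.png")[130:310,165:345],(600,600),interpolation=cv2.INTER_CUBIC)
b=cv2.resize(cv2.imread("pics/s4.png")[130:250,220:300],None,fx=2.5,fy=5,interpolation=cv2.INTER_CUBIC)
cv2.imwrite("pics/v4.png",np.hstack([a,b])) ; print(a.shape,b.shape)
c=cam("wrist",dict(position=np.load("w4.npy")[:3],tool_rot=np.load("w4.npy")[3:])); 
g=cv2.imread("pics/w4.png",0).astype(int)
for x in (240,270,300): print(x,g[160:205,x].tolist())
# expected outer corner rows for rack shoulder at z=59 (seated) or 65
C=np.array([494.4,-338.1]);ex=np.array([.434,.901]);ey=np.array([-.901,.434])
for z in(59,65): print(z,proj(c,[np.r_[C+31*ex+k*ey,z] for k in(-40,29)]).round(1).tolist())
E
```

```text
[ 462.80498407 -403.64433125  222.36330307] [-179.96372186  -25.0383344    64.28128098] [-0.04692205 -0.14313397  0.3808996 ] 91.34405779890812
(600, 600, 3) (600, 200, 3)
240 [230, 229, 229, 229, 230, 229, 231, 228, 229, 230, 229, 230, 231, 230, 231, 230, 229, 229, 230, 229, 228, 230, 229, 230, 229, 231, 233, 237, 137, 158, 169, 168, 167, 154, 142, 157, 169, 167, 169, 168, 107, 72, 76, 117, 211]
270 [231, 230, 230, 231, 232, 231, 230, 229, 231, 231, 230, 231, 230, 230, 231, 231, 231, 230, 230, 229, 230, 232, 231, 229, 231, 231, 231, 230, 228, 245, 246, 246, 248, 198, 215, 240, 247, 245, 245, 245, 245, 245, 245, 246, 248]
300 [229, 230, 229, 231, 230, 229, 230, 230, 230, 230, 230, 229, 228, 228, 229, 229, 229, 229, 231, 230, 229, 230, 229, 230, 229, 231, 230, 229, 228, 244, 246, 246, 248, 220, 149, 244, 248, 245, 248, 255, 128, 91, 124, 195, 188]
59 [[312.7, 188.8], [205.2, 188.8]]
65 [[314.9, 186.9], [203.6, 186.9]]
```

```bash
python3 - <<'E'
from h import *
g=cv2.imread("pics/w4.png",0).astype(int)
for y in(200,205,212): print(y,g[y,185:205].tolist(),g[y,302:325].tolist())
w=np.load("w4.npy");c=cam("wrist",dict(position=w[:3],tool_rot=w[3:]))
C=np.array([494.4,-338.1]);ex=np.array([.434,.901]);ey=np.array([-.901,.434])
for z in(59,65): print(z,[proj(c,[np.r_[C+k*ex+40*ey,z],np.r_[C+k*ex-40*ey,z]]).round(1).tolist() for k in(20,10)])
# hole grid
im=cv2.imread("pics/w4.png"); 
h=cv2.HoughCircles(cv2.resize(cv2.cvtColor(im,6)[190:235,185:325],None,fx=4,fy=4),cv2.HOUGH_GRADIENT,1,40,param1=100,param2=15,minRadius=20,maxRadius=36)
h=h[0]; p=h[:,:2]/4+[185,190]; p=p[np.lexsort((p[:,0],p[:,1].round(-1)))]; print(p.round(1).tolist())
w=np.load("w3.npy");c3=cam("wrist",dict(position=w[:3],tool_rot=w[3:])); im=cv2.imread("pics/w3.png"); 
h=cv2.HoughCircles(cv2.resize(cv2.cvtColor(im,6)[190:235,185:325],None,fx=4,fy=4),cv2.HOUGH_GRADIENT,1,40,param1=100,param2=15,minRadius=20,maxRadius=36)
h=h[0]; p=h[:,:2]/4+[185,190]; p=p[np.lexsort((p[:,0],p[:,1].round(-1)))]; print(p.round(1).tolist())
E
```

```text
200 [141, 140, 140, 143, 140, 143, 142, 140, 141, 144, 151, 164, 162, 159, 159, 145, 133, 137, 152, 96] [255, 253, 250, 231, 199, 235, 248, 245, 246, 244, 215, 231, 230, 229, 229, 229, 229, 230, 228, 229, 229, 229, 228]
205 [139, 142, 140, 142, 145, 158, 160, 158, 158, 159, 143, 127, 138, 161, 171, 50, 58, 78, 111, 108] [195, 92, 94, 164, 211, 199, 252, 246, 245, 248, 214, 228, 231, 229, 230, 229, 230, 232, 240, 130, 67, 74, 78]
212 [139, 140, 138, 140, 139, 160, 160, 161, 159, 134, 137, 156, 158, 158, 165, 169, 113, 57, 52, 58] [111, 224, 255, 255, 199, 196, 187, 249, 246, 247, 226, 220, 230, 230, 229, 228, 229, 235, 249, 64, 83, 85, 84]
59 [[[187.3, 205.8], [313.5, 205.9]], [[186.5, 221.6], [314.2, 221.7]]]
65 [[[185.0, 204.4], [315.7, 204.5]], [[184.3, 220.8], [316.4, 220.9]]]
[[207.1, 207.4], [225.1, 207.1], [243.1, 207.1], [261.4, 207.4], [279.9, 206.9], [298.1, 206.6], [234.9, 216.9], [206.4, 226.4], [224.4, 225.6], [243.1, 226.4], [262.1, 225.9], [280.1, 226.1], [298.9, 225.9]]
[[206.1, 206.4], [224.6, 206.1], [243.4, 205.9], [262.6, 205.6], [281.4, 205.6], [290.9, 214.9], [300.1, 206.9], [262.6, 224.6], [282.1, 224.6], [301.1, 224.6], [205.1, 225.4], [224.9, 225.6], [243.4, 225.4]]
```

Hole pitch fell from 18.8 to 18.2 px, and the edge row matches z 59. The rack has dropped 6 mm and is seated. Next is the cover.

```bash
python3 - <<'E'
from h import *
goto([335,-358,150],14.4)
E
```

```text
t [ -20.1 -190.6 -101.5] r [-0.369 -0.     0.789] deg 49.9 TCP [ 264.6 -376.1  305.9]
```

Emit:
carry_out --plan '[{"hand": 1,"tx": 0,"ty": 0,"tz": -60,"rx": 0,"ry": 0,"rz": 0},{"hand": 1,"tx": -15,"ty": -30,"tz": -100,"rx": 0,"ry": 0,"rz": 0},{"hand": 1,"tx": -20,"ty": -85,"tz": -101.5,"rx": -0.08,"ry": 0,"rz": 0.17},{"hand": 1,"tx": -20,"ty": -140,"tz": -101.5,"rx": -0.16,"ry": 0,"rz": 0.34},{"hand": 1,"tx": -20.1,"ty": -190.6,"tz": -101.5,"rx": -0.24,"ry": 0,"rz": 0.5},{"hand": 1,"tx": -20.1,"ty": -190.6,"tz": -101.5,"rx": -0.32,"ry": 0,"rz": 0.68},{"hand": 1,"tx": -20.1,"ty": -190.6,"tz": -101.5,"rx": -0.369,"ry": 0,"rz": 0.789},{"hand": 1,"tx": -20.1,"ty": -190.6,"tz": -101.5,"rx": -0.369,"ry": 0,"rz": 0.789},{"hand": 1,"tx": -20.1,"ty": -190.6,"tz": -101.5,"rx": -0.369,"ry": 0,"rz": 0.789}]'

```text
time: 6.82
position: [264.8, -376.1, 305.9]
tool_rot: [180.0, -25.0, 14.6]
wrist_force: [0.2, -0.7, 0.6]
opening: 91.1
grasp_force: 0.0
```

```bash
python3 - <<'E'
from h import *
s=observe(); print(s["position"],s["tool_rot"],s["wrist_force"],s["qpos"].round())
im=capture("wrist"); cv2.imwrite("pics/w5.png",im[:,:,::-1])
np.save("w5.npy",np.r_[s["position"],s["tool_rot"]])
c=cam("wrist",s); print(proj(c,[[358,-352,13]]))
cv2.imwrite("pics/v5.png",cv2.resize(cv2.imread("pics/w5.png")[100:310,130:400],None,fx=2.8,fy=2.8,interpolation=cv2.INTER_CUBIC))
E
```

```text
[ 264.75666477 -376.10639454  305.9362077 ] [179.99096585 -25.01728213  14.59771733] [ 0.23086369 -0.6719757   0.57171254] [-71.  24. 110.  34.  50. -18.]
[[249.98091446 219.02563922]]
```

View pics/v5.png

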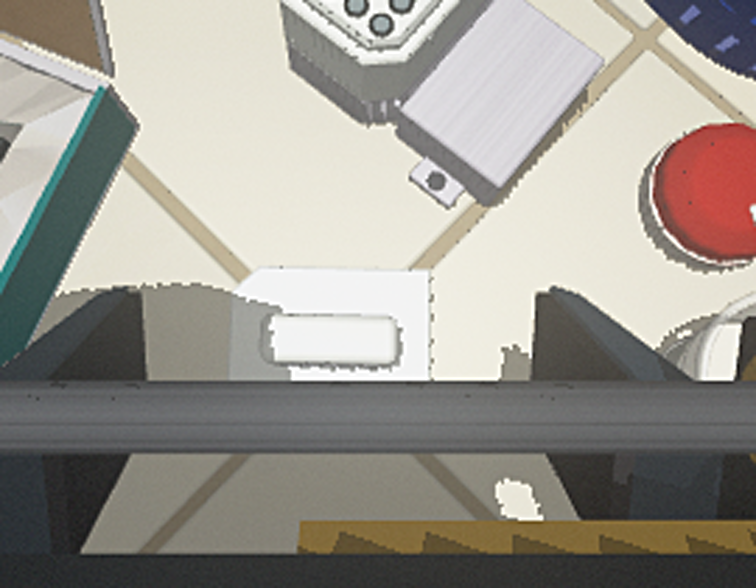

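Cover: +x edge from v5 (258,268) to (432,270), −y edge x=432, +y edge x=230, rib from x 268 to 398. The ledge is now clear of the rack. The sample cup sits at the right, near (700,350).

```bash
python3 - <<'E'
from h import *
w=np.load("w5.npy");c=cam("wrist",dict(position=w[:3],tool_rot=w[3:]))
f=lambda p,z: ray(c,(np.array(p)+.5)/2.8-.5+np.array([130,100]),z)[:,:2]
P=f([[432,270],[258,268],[230,300]],13); d=P[1]-P[0]; a=np.arctan2(d[1],d[0]);ey=np.array([np.cos(a),np.sin(a)]); ex=np.array([ey[1],-ey[0]])
print(P,np.hypot(*d),np.degrees(a)-90,"centre",P[0]-31*ex+40*ey)
Q=f([[398,318],[270,317],[272,362],[394,362]],41); print(Q.round(1).tolist(),Q.mean(0),np.hypot(*np.diff(Q,axis=0).T))
print("ends ey coord",Q@ey,"cover edges",f([[432,330],[230,330]],13)@ey)
print("cup",f([[690,350]],66))
C=Q.mean(0)
goto([357,-352,90],14.4);goto([357,-352,40],14.4)
E
```

```text
[[ 392.3081526  -382.25548671]
 [ 375.56492194 -314.88552877]
 [ 360.38657241 -307.65656797]] 69.41935613044716 13.956765486599906 centre [ 352.57574832 -350.91324604]
[[366.7, -372.4], [355.5, -328.0], [340.3, -333.0], [351.2, -374.7]] [ 353.42830166 -352.02799777] [45.7753348  15.99091827 43.14823498]
ends ey coord [-449.84051091 -404.06551952 -405.23171108 -448.37697097] cover edges [-465.31335034 -385.95503314]
cup [[ 377.28044125 -464.72696053]]
t [-4.8 -0.4 63.9] r [-0.001 -0.     0.003] deg 0.2 TCP [ 286.6 -370.1  245.9]
t [-26.   -0.4 109.3] r [-0.001 -0.     0.003] deg 0.2 TCP [ 286.6 -370.1  195.9]
```

```bash
python3 - <<'E'
from h import *
goto([353,-351.3,90],14.0);goto([353,-351.3,45],14.0)
E
```

```text
t [-8.2 -2.6 62.4] r [-0.004 -0.     0.009] deg 0.6 TCP [ 282.5 -368.9  245.9]
t [-27.2  -2.6 103.2] r [-0.004 -0.     0.009] deg 0.6 TCP [ 282.5 -368.9  200.9]
```

Emit:
carry_out --plan '[{"hand": 0.8,"tx": -8.2,"ty": -2.6,"tz": 62.4,"rx": -0.004,"ry": 0,"rz": 0.009},{"hand": 0.8,"tx": -18,"ty": -2.6,"tz": 83,"rx": -0.004,"ry": 0,"rz": 0.009},{"hand": 0.8,"tx": -27.2,"ty": -2.6,"tz": 103.2,"rx": -0.004,"ry": 0,"rz": 0.009},{"hand": 0.8,"tx": -27.2,"ty": -2.6,"tz": 103.2,"rx": -0.004,"ry": 0,"rz": 0.009},{"hand": 0.45,"tx": -27.2,"ty": -2.6,"tz": 103.2,"rx": -0.004,"ry": 0,"rz": 0.009},{"hand": 0.45,"tx": -27.2,"ty": -2.6,"tz": 103.2,"rx": -0.004,"ry": 0,"rz": 0.009},{"hand": 0.45,"tx": -27.2,"ty": -2.6,"tz": 103.2,"rx": -0.004,"ry": 0,"rz": 0.009},{"hand": 0.45,"tx": -27.2,"ty": -2.6,"tz": 103.2,"rx": -0.004,"ry": 0,"rz": 0.009},{"hand": 0.45,"tx": -27.2,"ty": -2.6,"tz": 103.2,"rx": -0.004,"ry": 0,"rz": 0.009}]' --newtons 20

```text
time: 8.0
position: [282.4, -368.9, 201.6]
tool_rot: [179.9, -25.0, 13.9]
wrist_force: [-2.1, 0.4, 8.8]
opening: 50.0
grasp_force: 20.0
```

```bash
python3 - <<'E'
from h import *
s=observe(); print(s["position"],s["tool_rot"],s["wrist_force"],s["opening"],s["grasp_force"])
im=capture("wrist"); cv2.imwrite("pics/w6.png",im[:,:,::-1]); np.save("w6.npy",np.r_[s["position"],s["tool_rot"]])
g=cv2.imread("pics/w6.png",0).astype(int); c=cam("wrist",s); ex=np.array([np.cos(np.radians(14)),np.sin(np.radians(14))]);ey=np.array([-ex[1],ex[0]]);C=np.array([353,-351.3])
q=proj(c,[np.r_[C+31*ex+k*ey,13] for k in(-40,29)]); print(q)
r=int(q[0,1])
for x in(210,225,250,275,290): print(x,g[r-14:r+15,x].tolist())
goto([360,-362,190],14);goto([475,-362,190],64.3);goto([494.4,-338.1,125],64.3)
E
```

```text
[ 282.43321968 -368.93690083  201.59140771] [179.94463255 -25.04705314  13.86019168] [-2.12673982  0.42941048  8.76607657] 50.04430197283857 20.00120759010315
[[303.47864543 196.1654865 ]
 [209.1347913  196.36758931]]
210 [240, 139, 145, 147, 147, 146, 148, 149, 146, 149, 144, 148, 149, 147, 143, 139, 154, 160, 156, 156, 162, 159, 93, 60, 63, 64, 65, 65, 64]
225 [145, 149, 148, 148, 147, 148, 148, 146, 146, 147, 148, 145, 147, 142, 140, 161, 158, 158, 157, 157, 157, 160, 156, 158, 155, 154, 155, 154, 155]
250 [147, 149, 146, 143, 147, 145, 146, 149, 148, 146, 148, 147, 149, 142, 138, 161, 156, 157, 157, 154, 155, 157, 157, 154, 155, 155, 157, 154, 155]
275 [147, 144, 146, 145, 146, 146, 146, 145, 147, 143, 145, 143, 148, 145, 135, 150, 156, 157, 154, 155, 155, 156, 157, 154, 153, 156, 157, 155, 155]
290 [145, 147, 145, 147, 145, 145, 143, 145, 145, 144, 139, 137, 131, 122, 138, 152, 156, 155, 152, 155, 158, 157, 87, 47, 53, 56, 51, 53, 56]
t [  65.    12.2 -128.9] r [ 0.002 -0.001 -0.002] deg 0.2 TCP [ 289.5 -379.6  345.9]
t [190.   95.5 -70.4] r [ 0.373 -0.    -0.798] deg 50.5 TCP [ 443.5 -427.5  345.9]
t [184.8  76.9  -1.1] r [ 0.373 -0.    -0.798] deg 50.5 TCP [ 462.9 -403.6  280.9]
```

Emit:
carry_out --plan '[{"hand": 0.45,"tx": 10,"ty": 2,"tz": -20,"rx": 0,"ry": 0,"rz": 0},{"hand": 0.45,"tx": 33,"ty": 6,"tz": -65,"rx": 0,"ry": 0,"rz": 0},{"hand": 0.45,"tx": 65,"ty": 12.2,"tz": -129,"rx": 0,"ry": 0,"rz": 0},{"hand": 0.45,"tx": 90,"ty": 29,"tz": -117,"rx": 0.075,"ry": 0,"rz": -0.16},{"hand": 0.45,"tx": 115,"ty": 46,"tz": -105,"rx": 0.15,"ry": 0,"rz": -0.32},{"hand": 0.45,"tx": 140,"ty": 63,"tz": -93,"rx": 0.225,"ry": 0,"rz": -0.48},{"hand": 0.45,"tx": 165,"ty": 80,"tz": -81,"rx": 0.3,"ry": 0,"rz": -0.64},{"hand": 0.45,"tx": 190,"ty": 95.5,"tz": -70.4,"rx": 0.373,"ry": 0,"rz": -0.798},{"hand": 0.45,"tx": 190,"ty": 95.5,"tz": -70.4,"rx": 0.373,"ry": 0,"rz": -0.798}]'

```text
time: 9.18
position: [445.1, -427.6, 344.9]
tool_rot: [180.0, -25.0, 64.5]
wrist_force: [-0.1, -0.2, 0.1]
opening: 49.8
grasp_force: 20.0
```

```bash
python3 - <<'E'
from h import *
s=observe(); print(s["position"],s["tool_rot"],s["wrist_force"],s["opening"],s["grasp_force"])
im=capture("wrist"); cv2.imwrite("pics/w7.png",im[:,:,::-1]); np.save("w7.npy",np.r_[s["position"],s["tool_rot"]])
g=cv2.imread("pics/w7.png",0).astype(int)
for x in(210,225,250,275,290): print(x,g[182:212,x].tolist())
for y in(205,215): print(y,g[y,180:215].tolist(),g[y,290:320].tolist())
g6=cv2.imread("pics/w6.png",0).astype(int)
for y in(205,215): print(y,g6[y,180:215].tolist(),g6[y,290:320].tolist())
goto([485,-350,130],64.3);goto([494.4,-338.1,118],64.3);goto([494.4,-338.1,105],64.3)
E
```

```text
[ 445.05453614 -427.64983982  344.90215394] [179.99844288 -25.0104103   64.48387438] [-0.12880701 -0.239022    0.08203817] 49.809341654320605 19.998908042907715
210 [229, 230, 229, 229, 230, 230, 230, 229, 230, 231, 236, 236, 142, 144, 194, 238, 245, 248, 245, 245, 248, 255, 162, 69, 80, 84, 83, 83, 81, 81]
225 [231, 229, 231, 231, 231, 229, 228, 235, 246, 247, 247, 228, 238, 245, 228, 247, 245, 245, 244, 245, 245, 245, 244, 244, 244, 244, 244, 244, 244, 244]
250 [230, 231, 229, 244, 246, 233, 229, 249, 254, 176, 110, 195, 203, 215, 236, 248, 245, 244, 244, 244, 245, 245, 245, 244, 244, 245, 245, 245, 245, 245]
275 [230, 230, 230, 244, 246, 233, 227, 248, 250, 255, 122, 105, 146, 188, 236, 249, 245, 245, 245, 244, 244, 245, 244, 244, 245, 245, 244, 245, 245, 245]
290 [229, 229, 230, 244, 246, 247, 247, 247, 248, 248, 247, 248, 249, 243, 225, 245, 245, 244, 244, 245, 247, 254, 158, 66, 76, 79, 77, 78, 82, 84]
205 [138, 142, 140, 142, 141, 143, 143, 144, 144, 142, 144, 141, 144, 144, 144, 149, 145, 112, 91, 94, 101, 100, 101, 99, 102, 97, 84, 78, 72, 73, 69, 69, 177, 255, 246] [66, 79,
[... 549 characters left out ...]
8, 76, 67, 61, 63, 60, 58, 101, 164, 158] [47, 55, 51, 58, 65, 69, 71, 73, 70, 73, 70, 67, 64, 65, 100, 144, 146, 141, 140, 140, 140, 140, 141, 142, 140, 141, 139, 137, 140, 139]
215 [140, 140, 140, 140, 142, 143, 146, 138, 77, 69, 72, 74, 74, 75, 76, 74, 74, 73, 73, 72, 71, 66, 60, 61, 60, 63, 64, 61, 60, 63, 58, 61, 75, 170, 154] [51, 58, 61, 56, 55, 59, 61, 56, 62, 59, 66, 67, 67, 72, 69, 68, 72, 69, 68, 72, 69, 65, 64, 76, 141, 143, 140, 138, 138, 138]
t [-11.5   3.6  59.6] r [-0.001 -0.    -0.   ] deg 0.1 TCP [ 453.5 -415.5  285.9]
t [-3.2  6.9 76.8] r [-0.001 -0.    -0.   ] deg 0.1 TCP [ 462.9 -403.6  273.9]
t [-8.7  6.9 88.5] r [-0.001 -0.    -0.   ] deg 0.1 TCP [ 462.9 -403.6  260.9]
```

View pics/w7.png

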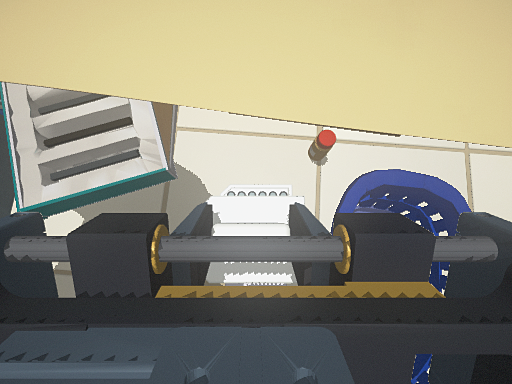

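Cover is in hand, level and unslipped (its edge is still at row 196), with the seated rack behind it. Placing.

Emit:
carry_out --plan '[{"hand": 0.45,"tx": -11.5,"ty": 3.6,"tz": 59.6,"rx": 0,"ry": 0,"rz": 0},{"hand": 0.45,"tx": -11.5,"ty": 3.6,"tz": 59.6,"rx": 0,"ry": 0,"rz": 0},{"hand": 0.45,"tx": -3.2,"ty": 6.9,"tz": 76.8,"rx": 0,"ry": 0,"rz": 0},{"hand": 0.45,"tx": -3.2,"ty": 6.9,"tz": 76.8,"rx": 0,"ry": 0,"rz": 0},{"hand": 0.45,"tx": -5.7,"ty": 6.9,"tz": 82.2,"rx": 0,"ry": 0,"rz": 0},{"hand": 0.45,"tx": -5.7,"ty": 6.9,"tz": 82.2,"rx": 0,"ry": 0,"rz": 0}]'

```text
time: 9.98
position: [462.4, -404.0, 268.3]
tool_rot: [-180.0, -25.0, 64.3]
wrist_force: [-0.8, 0.7, -0.3]
opening: 49.8
grasp_force: 20.0
```

```bash
python3 - <<'E'
from h import *
s=observe(); print(s["position"],s["tool_rot"],s["wrist_force"],s["opening"],s["grasp_force"])
goto([494.4,-338.1,107],64.3);goto([494.4,-338.1,104.5],64.3)
E
```

```text
[ 462.37986064 -403.95514826  268.2591385 ] [-179.96898514  -25.03467387   64.28117132] [-0.76198986  0.74943794 -0.33100321] 49.755389238825735 19.99952495098114
t [-1.8  0.3  5.1] r [-0.    -0.001 -0.   ] deg 0.0 TCP [ 462.9 -403.6  262.9]
t [-2.8  0.3  7.4] r [-0.    -0.001 -0.   ] deg 0.0 TCP [ 462.9 -403.6  260.4]
```

Emit:
carry_out --plan '[{"hand": 0.45,"tx": -0.9,"ty": 0.3,"tz": 2.6,"rx": 0,"ry": 0,"rz": 0},{"hand": 0.45,"tx": -1.8,"ty": 0.3,"tz": 5.1,"rx": 0,"ry": 0,"rz": 0},{"hand": 0.45,"tx": -1.8,"ty": 0.3,"tz": 5.1,"rx": 0,"ry": 0,"rz": 0}]'

```text
time: 10.35
position: [463.0, -403.4, 262.5]
tool_rot: [-179.9, -25.1, 64.3]
wrist_force: [0.1, -0.3, -1.0]
opening: 50.1
grasp_force: 20.0
```

Emit:
carry_out --plan '[{"hand": 0.45,"tx": -0.6,"ty": 0,"tz": 1.3,"rx": 0,"ry": 0,"rz": 0},{"hand": 0.45,"tx": -1.0,"ty": 0,"tz": 2.2,"rx": 0,"ry": 0,"rz": 0},{"hand": 0.45,"tx": -1.0,"ty": 0,"tz": 2.2,"rx": 0,"ry": 0,"rz": 0}]'

```text
time: 10.72
position: [463.0, -403.4, 260.6]
tool_rot: [-180.0, -25.1, 64.3]
wrist_force: [-2.6, -0.0, 4.2]
opening: 50.2
grasp_force: 20.0
```

Emit:
carry_out --plan '[{"hand": 0.75,"tx": 0,"ty": 0,"tz": 0,"rx": 0,"ry": 0,"rz": 0},{"hand": 0.75,"tx": 0,"ty": 0,"tz": 0,"rx": 0,"ry": 0,"rz": 0},{"hand": 0.75,"tx": 0,"ty": 0,"tz": 0,"rx": 0,"ry": 0,"rz": 0},{"hand": 0.75,"tx": 0,"ty": 0,"tz": -15,"rx": 0,"ry": 0,"rz": 0},{"hand": 0.75,"tx": 0,"ty": 0,"tz": -45,"rx": 0,"ry": 0,"rz": 0},{"hand": 0.75,"tx": 0,"ty": 0,"tz": -70,"rx": 0,"ry": 0,"rz": 0},{"hand": 0.75,"tx": 0,"ty": 0,"tz": -70,"rx": 0,"ry": 0,"rz": 0}]'

```text
time: 11.6
position: [450.1, -431.3, 326.1]
tool_rot: [179.8, -24.9, 64.3]
wrist_force: [0.2, -1.1, -0.4]
opening: 68.7
grasp_force: 0.0
```

```bash
python3 - <<'E'
from h import *
s=observe(); print(s["position"],s["tool_rot"],s["wrist_force"],s["opening"])
im=capture("wrist"); cv2.imwrite("pics/w8.png",im[:,:,::-1]); sd=capture("side"); cv2.imwrite("pics/s8.png",sd[:,:,::-1])
g=cv2.imread("pics/w8.png",0).astype(int); c=cam("wrist",s)
C=np.array([494.4,-338.1]);a=np.radians(64.3);ex=np.array([np.cos(a),np.sin(a)]);ey=np.array([-ex[1],ex[0]])
for z in(72,78): print(z,proj(c,[np.r_[C+i*ex+k*ey,z] for i,k in((31,-40),(31,29),(15,40),(15,-40))]).round(1).tolist())
r=int(proj(c,[np.r_[C+31*ex,72]])[0,1])
for x in(215,235,250,265,285): print(x,g[r-12:r+13,x].tolist())
y=int(proj(c,[np.r_[C+15*ex,72]])[0,1])
L,Rr=proj(c,[np.r_[C+15*ex+40*ey,72],np.r_[C+15*ex-40*ey,72]])[:,0].astype(int)
for yy in(y-6,y): print(yy,L-10,g[yy,L-10:L+10].tolist(),Rr-10,g[yy,Rr-10:Rr+10].tolist())
E
```

```text
[ 450.06276592 -431.30369633  326.06091416] [179.82356232 -24.93137751  64.32750345] [ 0.19656029 -1.08844537 -0.35492263] 68.66461174332095
72 [[289.6, 176.3], [219.6, 176.2], [208.0, 192.2], [290.0, 192.2]]
78 [[290.5, 174.8], [219.0, 174.7], [207.1, 191.0], [290.9, 191.0]]
215 [230, 230, 229, 230, 231, 231, 229, 230, 230, 230, 229, 230, 230, 231, 230, 232, 229, 228, 245, 245, 245, 245, 244, 245, 245]
235 [232, 230, 231, 231, 231, 231, 232, 231, 232, 232, 231, 231, 229, 246, 245, 245, 245, 245, 245, 245, 245, 245, 245, 245, 245]
250 [231, 231, 232, 231, 232, 232, 231, 231, 231, 232, 231, 230, 230, 246, 245, 245, 245, 245, 245, 245, 245, 245, 245, 245, 245]
265 [230, 230, 231, 231, 231, 231, 230, 230, 230, 231, 231, 232, 229, 246, 246, 245, 245, 245, 245, 245, 245, 245, 245, 245, 245]
285 [229, 230, 230, 229, 230, 230, 230, 228, 230, 230, 229, 230, 229, 245, 245, 245, 245, 245, 245, 245, 245, 245, 245, 245, 245]
186 197 [151, 150, 151, 150, 149, 152, 148, 143, 147, 241, 233, 231, 222, 236, 247, 245, 244, 245, 244, 244] 280 [245, 245, 245, 245, 245, 245, 245, 246, 247, 214, 231, 231, 230, 231, 230, 230, 231, 230, 229, 230]
192 197 [148, 148, 150, 147, 151, 149, 151, 150, 151, 150, 142, 151, 233, 249, 245, 244, 245, 245, 244, 244] 280 [245, 245, 245, 245, 245, 245, 245, 245, 248, 220, 230, 231, 230, 230, 231, 231, 230, 230, 230, 230]
```

Cover edge is at row 176.6, against 176.3 predicted for seated, and it is level across. The hand is clear, so I am handing in.

```bash
python3 -c "
from rig import *
print(sign_off())"
```

```text
the job is handed in; nothing more can be done
None
```

The rack was slid into register and dropped home on the base, the cover was fitted over it chamfers to chamfers, and the job is handed in at about 12 s; the camera checks showed both seated and level, but `sign_off` returned no verdict.

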